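# Soap the bottle brush, draw it out to its second stop and hold it in the tumbler

### The arm

A 7-joint arm with a two-finger parallel gripper is mounted at the origin on a cart in front of the work surface, level with it; the furniture and walls round the work are solid. World frame = base frame: x ahead of the robot, y to its left, z up, the work surface at z = 0. Lengths are in m, angles in rad, forces in N, time in s.
With the tool pointing down it reaches from about 0.425 to 0.925 m from the base axis. Payload 6.8 kg.
Tool frame: the origin (TCP) lies between the finger pads; the fingertips stand 22 mm ahead of it and the grasp point (between the pads) lies 3 mm ahead of it; z points along the fingers, y is the line along which they close (so a half turn about z gives the same grasp; the last joint's range is limited). The gripper opens to 85 mm and grips with 20 to 120 N. Pads are 22 mm wide; open, the fingers measure 114 mm over their backs; the gripper's body (76 mm by 85 mm) begins 54 mm behind the grasp point. The pads swing forward as they close: fully open they stand 13 mm farther back than shut.
Start: joints at [-1.33, 0.477, 0.022, 1.555, -0.011, 1.109, -0.083], TCP at [0.231, 0.634, 0.253] pointing down, gripper open.
Joint ranges: [-2.96, 2.96], [-0.34, 2.1], [-1.41, 1.46], [0.24, 2.44], [-1.37, 4.51], [0.17, 1.92], [-2.96, 2.96]. Speed limits (rad/s): [2.39, 2.39, 3.14, 3.14, 3.14, 3.14, 3.14].

### API

Orientations are given as a unit quaternion [w, x, y, z].
In Python, from station import bot gives the robot as it stands.
- The arm moves only by the tool servo_tool, never from a script. Its argument "motion" is a list that holds one entry, the list of rows, each a list of 5 numbers: the opening, from 0 (shut) to 1 (fully open), then the shift along the world's x, y, z each as a share of 0.04 m, from -1 to 1, then the turn about the world's z as a share of 0.12 rad, from -1 to 1. A call has 1 to 20 rows; each row shifts and turns the commanded pose from where the row before left it; what a row does not reach is not made up. A row lasts 1/10 s, in which the tool goes at most 50 mm and 8.59 degrees, less where a joint would pass 70% of its speed; a pose out of reach is approached as far as the arm can. A call with a number of a shift or a turn outside -1 to 1 is refused whole. A call with a gripper value outside its range is refused whole. The fingers move at their own pace and stop on an object; "newtons" is the grip in N (left out, the last holds). Time passes only in rows, so rows that do not move let the fingers close. It gives the time, the measured TCP pose, the force, the opening and the grip force at its end, in the units of the state.
- bot.get_obs(): the state, without advancing time (a new reading comes with each control period).
- bot.read_camera(name): name is "scene" or "top" or "wrist"; returns (picture, depth): 420x560x3 uint8, red, green, blue; 420x560 float32, m along the optical axis (not along the pixel's ray), 0 where there is no reading.
- bot.get_calibration(name): a dict with "fovy" (degrees; the focal length in pixels is half the picture's height over the tangent of half this angle, whatever the lens; pixels are square), "cx", "cy" (the principal point, pixels), "view" (4x4, takes a point from world to camera coordinates). Camera axes: x right, y down, z forward; pixel columns grow to the right and rows downward; lengths in m; the calibration is good to about 2 mm. A picture is of the moment at which its call begins: read the wrist's pose just before it. get_calibration takes no time and is no camera call; for the wrist camera it gives the pose at the moment of the call.
- bot.hand_in(): hands the job in; it is judged then, once.
The state is a dict: "t": time; "q": joint angles; "joint_vel": joint speeds; "joint_torque": joint torques, N m; "eef_pos": TCP position; "tool_rot": TCP orientation; "contact_force": force on the tool from outside, world axes, zero at the start; "torque": the same for the moment, N m; "gripper_width": opening from 0.0 (shut) to 1.0 (fully open); "grasp_force": force on a finger pad.
Only numpy, scipy, OpenCV 4.12 (cv2) and the standard library are available. Lean on these libraries where they do the work, as an engineer would, in place of code of your own. Each camera call takes 0.05 s, during which the arm holds its last target. There are 200 camera calls.

### The job

Soap the bottle brush in its dispenser: push it straight down until the spring plate reaches its stop. Then squeeze the orange button in the brush's handle, draw the handle out past the first stop to the second, and ease the grip so that the button springs out and locks it. End the program with the gripper still holding the lengthened brush upright by its handle with its whole head inside the dark-blue tumbler, clear of bottom and sides; leave the tumbler standing in its place and everything else alone.

Things in the scene. Friction and masses are not known exactly. Their poses are not given: they have to be found in the camera images.
- brush: bottle brush standing head down in the soap dispenser; loose, 0.25 kg, of which head and rod 0.16 kg: their weight keeps them down while the handle is drawn up. Origin: centre of the flat underside of its teal silicone head, z up along the rod. Head 42 mm across, 43 mm tall; above it a 14 mm rod on which the off-white handle slides. 138 mm long stowed, plus a 10 mm wire loop on top
- brush_grip (a point): on the handle's axis at the middle of the orange button, moves with the handle: 105 mm above the brush's origin stowed, 165 mm drawn out. Handle 90 mm long, 26 mm along x, 27 mm along y, its top 33 mm above this point (loop 43 mm). Button on the handle's -x side, 28 mm tall, 14.5 mm wide. Fingers closing along x squeeze it: 31 mm across with the button out, 27 mm with it in
- brush_handle (a joint): how far the handle is drawn out (m): 0 stowed, 0.030 first stop, 0.060 second stop and end of travel. At each a spring tooth drops into a notch in the rod (1 mm of play) and locks it both ways unless the button is in. Let go between stops, the tooth drags on the rod and holds it, so keep the button in until the second stop. With the button in it slides at about 0.5 N
- brush_button (a joint): how far the orange button is pressed in (m): 0 out, 0.004 fully in, tooth free above 0.0032. Sprung: starts to move at a squeeze of 10 N, fully in at 14 N. A squeeze of 20 to 25 N holds it in surely; a grip of 5 to 7 N still carries the brush and lets the button come out
- dispenser: off-white round soap dispenser, fixed to the worktop, 98 mm across at the foot. Origin: centre of its underside. On top a round cup, 58 mm across outside and 49 mm inside, with a steel rim 64 mm above the worktop; in it the brush's head stands on a round steel spring plate 36 mm above the worktop
- dispenser_plate (a joint): how far the spring plate in the dispenser's cup is pushed down (m): 0 up, 0.009 at its stop. Starts to move at about 4 N (the brush's own weight does not move it), at the stop at about 8 N; comes back up by itself
- tumbler: dark-blue insulated drinking tumbler with a steel rim, open at the top, standing empty and loose on the worktop, 0.32 kg, 130 mm tall, 77 mm across at the rim. Origin: centre of its underside, z up. Round inside: 70 mm across at the rim, 65 mm at mid-height, 57 mm at its inner floor, 6 mm above its underside
- tumbler_rim (a point): centre of the tumbler's mouth, level with its rim, 130 mm above the worktop
- mug: mug, black above and cream below, 86x117x99 mm, bystander; origin at the centre of its underside
- teaspoon: steel teaspoon 130 mm long lying on the worktop, bystander; origin at the centre of its underside
- lemon: yellow lemon 72x57x58 mm, bystander; origin at the centre of its underside
- salt: white salt shaker 37x37x76 mm, bystander; origin at the centre of its underside
Not all that is in view belongs to the job. Leave any purple or yellow look-alike of the brush alone.

How it is judged:
On the way, in this order (a step that is already met when the one before it is completed fails the run):
1. the brush, stowed and in its cup, pushes the spring plate down to its stop (value of joint dispenser_plate above 0.0078 m and z of brush in the frame of dispenser below 0.03 m and horizontal distance between brush and dispenser below 0.008 m and value of joint brush_handle below 0.004 m), for 0.15 s.
2. with the button squeezed in, the handle is drawn past the first stop (value of joint brush_handle above 0.034 m).
3. the handle is out at its second stop and locked, the button out again (value of joint brush_handle above 0.057 m and value of joint brush_button below 0.0016 m), for 0.2 s.
At the end, for the whole second after the job is handed in: Only the fingers carry the brush (under 0.4 N on the tumbler), still, upright within 0.2 rad, drawn out over 57 mm and locked (button under 1.6 mm in); head underside 9 to 91 mm above the tumbler's underside, within 18 mm of its axis; tumbler upright, within 30 mm of where it stood (all of step 3 and contact force between the fingers and brush above 1.5 N and contact force between brush and tumbler below 0.4 N and contact force between brush and dispenser below 0.1 N and z of brush in the frame of tumbler between 0.009 and 0.091 m and horizontal distance between brush and tumbler below 0.018 m and angle between brush's own z axis and vertical below 0.2 rad and linear speed of brush below 0.02 m/s and angle between tumbler's own z axis and vertical below 0.05 rad and height (world z) of tumbler below 0.01 m and distance of tumbler from where it was at the start of the episode below 0.03 m and contact force between the fingers and tumbler below 0.2 N); the arm keeps its last pose, push and grip.
It fails at once if a bystander is moved by more than 30 mm (distance of any of mug, teaspoon, lemon, salt from where it was at the start of the episode above 0.03 m).
It fails at once if the tumbler is tipped or pushed away (angle between tumbler's own z axis and vertical above 0.35 rad or distance of tumbler from where it was at the start of the episode above 0.05 m).
It also fails if it takes over 51 s, if anything falls off the work surface, if the arm or the gripper's body presses on something with over 40 N, if the wrist force passes 120 N, or if a joint passes its speed limit or range.

## Working session

There is one attempt and no reset: what is moved stays moved. The work goes in short steps, Python scripts to look and compute and a tool call to move; the robot and the scene stay as the last step left them, time stands still between calls to the robot, and variables do not carry over. Pictures are saved under pics/ and viewed, at most 12 in all, crops included, and the job is handed in when it is done.

Besides the shell and the picture viewer there is one more tool, called as name([rows], argument=value, ...), one row to a line, values as JSON. servo_tool: Moves the arm, as the interface text tells. Shift numbers are shares of 0.04 m and turn numbers shares of 0.12 rad, none past 1 either way. Its arguments: {"type":"object","properties":{"motion":{"type":"array"},"newtons":{"type":"number"}},"required":["motion"]}

```bash
ls; mkdir -p pics
python3 - <<'E'
from station import bot
import cv2,numpy as np
o=bot.get_obs();print({k:np.round(v,3).tolist() for k,v in o.items()})
ims=[]
for n in("scene","top"):
    p,d=bot.read_camera(n);c=bot.get_calibration(n);print(n,c['fovy'],c['cx'],c['cy'],np.round(c['view'],3).tolist())
    np.savez(f'pics/{n}0.npz',p=p,d=d,**{k:c[k] for k in('fovy','cx','cy','view')})
    cv2.imwrite(f'pics/{n}0.png',p[...,::-1])
E
```

```text
pics
{'t': 0.0, 'q': [-1.33, 0.478, 0.022, 1.556, -0.012, 1.109, -0.083], 'joint_vel': [-0.0, -0.001, 0.001, -0.0, 0.002, 0.001, 0.001], 'joint_torque': [-0.002, -59.644, 1.607, -28.12, 0.012, 0.009, -0.0], 'eef_pos': [0.23, 0.634, 0.252], 'tool_rot': [-0.0, 0.174, 0.985, -0.001], 'contact_force': [-0.674, -0.245, 0.852], 'torque': [-0.041, -0.036, 0.001], 'grasp_force': 0.0, 'gripper_width': 1.006}
scene 44.57488310023092 279.9597586256622 210.3403403753591 [[0.233, -0.972, -0.017, -0.025], [-0.616, -0.135, -0.776, 0.384], [0.753, 0.191, -0.63, 1.09], [0.0, 0.0, 0.0, 1.0]]
top 56.64035172592652 285.32922074360533 209.49522258827113 [[-0.026, -1.0, -0.011, 0.089], [-0.996, 0.027, -0.081, 0.455], [0.081, 0.009, -0.997, 1.047], [0.0, 0.0, 0.0, 1.0]]
```

View pics/scene0.png

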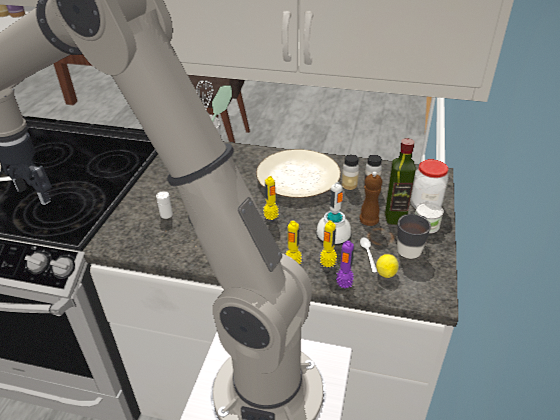

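View pics/top0.png

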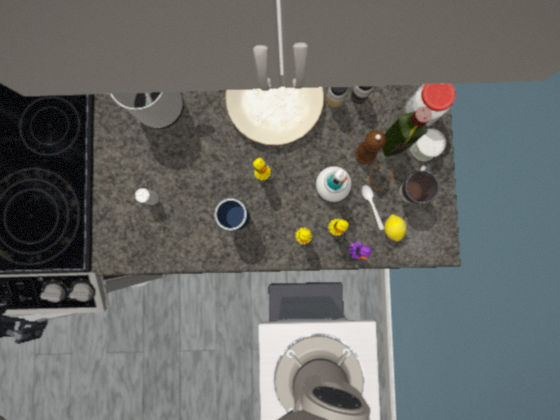

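The scene view shows an off-white brush with an orange button, standing in the dispenser at (336,200). In the top view it is at (337,182), and the dark-blue tumbler is at (231,214). The look-alikes are yellow at scene (270,198), (293,243) and (329,244), and purple at (346,265). The off-white one in the cup fits the description. I'll confirm with an enlarged crop and measure.

```bash
cat > h.py <<'E'
import numpy as np,cv2
def load(n):
    z=np.load(f'pics/{n}.npz');return {k:z[k] for k in z}
def cam(c):
    f=210/np.tan(np.radians(float(c['fovy']))/2);return f,float(c['cx']),float(c['cy']),np.linalg.inv(c['view'])
def cloud(c):
    f,cx,cy,T=cam(c);d=c['d'];v,u=np.mgrid[:420,:560]
    P=np.stack([(u-cx)/f*d,(v-cy)/f*d,d],-1);return P@T[:3,:3].T+T[:3,3]
def ray(c,u,v,z):
    f,cx,cy,T=cam(c);r=T[:3,:3]@np.array([(u-cx)/f,(v-cy)/f,1]);o=T[:3,3];return o+r*(z-o[2])/r[2]
E
python3 - <<'E'
from h import *
s,t=load('scene0'),load('top0')
a=cv2.resize(s['p'][170:250,300:380],(400,400),interpolation=cv2.INTER_CUBIC)
b=cv2.resize(t['p'][150:210,305:365],(400,400),interpolation=cv2.INTER_CUBIC)
cv2.imwrite('pics/crop.png',np.hstack([a,b])[...,::-1])
for n,c in(('s',s),('t',t)):
    W=cloud(c)
    hsv=cv2.cvtColor(c['p'],cv2.COLOR_RGB2HSV);box=np.zeros((420,560),bool)
    if n=='s':box[175:250,312:358]=1
    else:box[150:210,305:365]=1
    H=hsv[...,0];S=hsv[...,1]
    org=box&(H<14)&(S>150)&(hsv[...,2]>110);teal=box&(H>80)&(H<100)&(S>80)
    for k,m in(('org',org),('teal',teal)):
        if m.sum():
            v,u=np.nonzero(m);print(n,k,m.sum(),u.mean(),v.mean(),np.median(W[m],0).round(4),W[m].min(0).round(3),W[m].max(0).round(3))
    hd=box&(W[...,2]>.1)&(W[...,2]<.2)
    for lo in np.arange(.08,.2,.01):
        m=box&(W[...,2]>lo)&(W[...,2]<lo+.01)
        if m.sum()>3:print(n,'z%.2f'%lo,m.sum(),W[m].min(0)[:2].round(3),W[m].max(0)[:2].round(3),W[m].mean(0)[:2].round(4))
    m=box&(abs(W[...,2]-.064)<.004);print(n,'rim',m.sum(),W[m].min(0).round(3),W[m].max(0).round(3))
W=cloud(t);m=np.zeros((420,560),bool);m[190:245,205:260]=1;m&=abs(W[...,2]-.13)<.006
v,u=np.nonzero(m);(x,y),r=cv2.minEnclosingCircle(np.stack([u,v],1).astype(np.float32));print('tumb',W[m].min(0),W[m].max(0),ray(t,x,y,.13),r)
E
```

```text
s org 40 333.55 215.575 [ 0.5099 -0.0611  0.1158] [ 0.389 -0.073 -0.004] [ 0.725 -0.049  0.157]
s teal 114 334.3070175438597 216.859649122807 [ 0.5152 -0.0594  0.0715] [-0.578 -0.182  0.028] [ 0.563 -0.034  0.984]
s z0.08 49 [ 0.39  -0.074] [ 0.522 -0.042] [ 0.4407 -0.0593]
s z0.09 52 [ 0.388 -0.074] [ 0.527 -0.045] [ 0.4424 -0.06  ]
s z0.10 70 [ 0.387 -0.073] [ 0.53  -0.041] [ 0.4555 -0.0582]
s z0.11 68 [ 0.388 -0.075] [ 0.528 -0.044] [ 0.4394 -0.059 ]
s z0.12 86 [ 0.334 -0.129] [ 0.523 -0.044] [ 0.4326 -0.066 ]
s z0.13 162 [ 0.329 -0.126] [ 0.522 -0.043] [ 0.4004 -0.0815]
s z0.14 58 [ 0.339 -0.12 ] [ 0.521 -0.042] [ 0.4545 -0.0716]
s z0.15 45 [ 0.508 -0.072] [ 0.529 -0.041] [ 0.5156 -0.0587]
s z0.16 45 [ 0.509 -0.07 ] [ 0.532 -0.042] [ 0.5172 -0.0569]
s z0.17 34 [ 0.511 -0.067] [ 0.535 -0.044] [ 0.5224 -0.0564]
s z0.18 6 [ 0.519 -0.058] [ 0.529 -0.052] [ 0.5228 -0.0551]
s rim 107 [ 0.392 -0.085  0.06 ] [ 0.552 -0.028  0.068]
t org 2 344.5 179.5 [ 0.5147 -0.0674  0.1548] [ 0.514 -0.069  0.155] [ 0.516 -0.066  0.155]
t teal 97 332.70103092783506 183.51546391752578 [ 0.5153 -0.0462  0.0698] [ 0.504 -0.07   0.042] [ 0.542 -0.036  0.109]
t z0.10 6 [ 0.511 -0.057] [ 0.521 -0.043] [ 0.5157 -0.0478]
t z0.11 8 [ 0.51  -0.059] [ 0.526 -0.042] [ 0.5156 -0.0486]
t z0.12 10 [ 0.511 -0.063] [ 0.528 -0.043] [ 0.5151 -0.0506]
t z0.13 11 [ 0.509 -0.066] [ 0.524 -0.042] [ 0.5144 -0.0519]
t z0.14 8 [ 0.51  -0.067] [ 0.52  -0.043] [ 0.5134 -0.0531]
t z0.15 19 [ 0.51  -0.074] [ 0.526 -0.042] [ 0.5158 -0.0619]
t z0.16 41 [ 0.51 -0.07] [ 0.538 -0.042] [ 0.5211 -0.054 ]
t z0.17 67 [ 0.511 -0.069] [ 0.538 -0.045] [ 0.5242 -0.0561]
t z0.18 9 [ 0.519 -0.061] [ 0.531 -0.053] [ 0.5252 -0.0566]
t rim 119 [ 0.499 -0.135  0.06 ] [ 0.607 -0.029  0.068]
tumb [0.40404909 0.1733895  0.12411758] [0.47798657 0.24936545 0.13579761] [0.4410422  0.21126763 0.13      ] 15.665587425231934
```

View pics/crop.png

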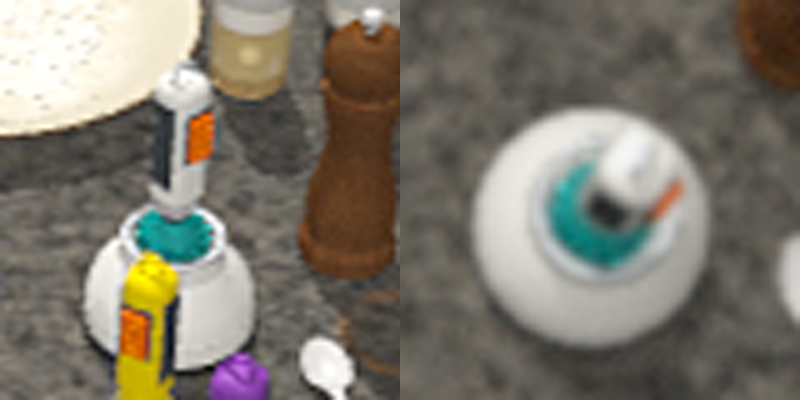

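The crop confirms it: an off-white handle with the orange button facing right-front, standing in the cup on its teal head. Next: button direction, rim centre and neighbours.

Run:
```python
from h import *
s,t=load('scene0'),load('top0')
W=cloud(s);hsv=cv2.cvtColor(s['p'],cv2.COLOR_RGB2HSV)
m=(hsv[...,0]<16)&(hsv[...,1]>140)&(W[...,2]>.125)&(W[...,2]<.16)&(abs(W[...,0]-.515)<.02)&(abs(W[...,1]+.06)<.025)
P=W[m];print(len(P),P.mean(0).round(4));e=np.linalg.svd(P[:,:2]-P[:,:2].mean(0))[2];print('edge',e[0],np.degrees(np.arctan2(e[1][1],e[1][0])))
W=cloud(t)
m=np.zeros((420,560),bool);m[150:215,300:370]=1
r=m&(W[...,2]>.061)&(W[...,2]<.067)&(np.hypot(W[...,0]-.52,W[...,1]+.055)<.034)
A=W[r];print('rim',len(A),A.min(0).round(4),A.max(0).round(4));
q=np.c_[A[:,:2],np.ones(len(A))];c=np.linalg.lstsq(q,(A[:,:2]**2).sum(1),rcond=None)[0];print('fit',c[:2]/2,np.sqrt(c[2]+(c[:2]**2).sum()/4))
b=m&(W[...,2]>.005)&(W[...,2]<.06)&(np.hypot(W[...,0]-.52,W[...,1]+.055)<.06);A=W[b];print('body',A.min(0).round(4),A.max(0).round(4))
d=np.hypot(W[...,0]-.524,W[...,1]+.056)
for lo,hi in((.1,.15),(.15,.2),(.2,.45)):
    k=(W[...,2]>lo)&(W[...,2]<hi)&(d<.16)&(d>.03);ang=np.degrees(np.arctan2(W[...,1]+.056,W[...,0]-.524))
    print(lo,k.sum(),[(round(float(d[k&(abs(ang-a)<15)].min()),3),a) for a in range(-165,180,30) if (k&(abs(ang-a)<15)).any()])
k=(W[...,2]>.2)&(W[...,2]<.5)&(W[...,0]>.3)&(W[...,0]<.95);print('high',W[k].min(0),W[k].max(0))
```

```text
37 [ 0.5152 -0.0689  0.1431]
edge [-0.873174    0.48740862] -119.17039980504535
rim 93 [ 0.499  -0.0846  0.061 ] [ 0.5526 -0.0291  0.0667]
fit [ 0.5262198  -0.05712737] 0.025483229349470206
body [ 0.4757 -0.1049  0.005 ] [ 0.5738 -0.0067  0.0599]
0.1 349 [(0.105, -165), (0.104, -45), (0.15, 135), (0.104, 165)]
0.15 200 [(0.116, -165), (0.108, -45)]
0.2 442 [(0.124, -45), (0.106, -15), (0.107, 15), (0.124, 45)]
high [ 0.30002951 -0.40344372  0.20002615] [0.79527717 0.51676091 0.49999417]
```

servo_tool([
  [[1, 0, -1, 1, 0], [1, 0.4, -1, 1, -0.4], [1, 0.4, -1, 0.5, -0.4], [1, 0.4, -1, 0, -0.4], [1, 0.4, -1, 0, -0.4], [1, 0.4, -1, 0, -0.4], [1, 0.4, -1, 0, -0.4], [1, 0.4, -1, 0, -0.4], [1, 0.4, -1, 0, -0.4], [1, 0.4, -1, 0, -0.2], [1, 0.4, -1, 0, 0], [1, 0.4, -1, 0, 0], [1, 0.4, -1, 0, 0], [1, 0.4, -1, 0, 0], [1, 0.4, -1, 0, 0], [0.7, 0.4, -1, 0, 0], [0.7, 0.4, -0.5, 0, 0], [0.7, 0, 0, 0, 0], [0.7, 0, 0, 0, 0]],
])

```text
t: 2.0
eef_pos: [0.484, -0.015, 0.3423]
tool_rot: [-0.0, 0.37, 0.929, -0.0]
contact_force: [-0.2, 0.4, -0.4]
gripper_width: 0.699
grasp_force: 0.0
```

Run:
```python
from station import bot
from h import *
o=bot.get_obs();c=bot.get_calibration('wrist');p,d=bot.read_camera('wrist')
np.savez('pics/w1.npz',p=p,d=d,**{k:c[k] for k in('fovy','cx','cy','view')});cv2.imwrite('pics/w1.png',p[...,::-1])
print(o['eef_pos'],o['q'],np.linalg.inv(c['view'])[:3,3])
W=cloud(load('top0'))
k=(W[...,2]>.2)&(W[...,2]<.6)&(W[...,0]>.55)&(W[...,0]<.95)&(abs(W[...,1])<.2);
for lo in np.arange(.2,.6,.05):
    j=k&(abs(W[...,2]-lo-.025)<.025);
    if j.any():print(lo,j.sum(),W[j].min(0),W[j].max(0))
```

```text
[ 0.48400178 -0.01500068  0.34227424] [-0.66994951  0.06528073  0.61245224  1.91213854 -0.04046126  1.17739806
  0.76996924] [0.42202346 0.04215715 0.46282696]
0.2 3 [ 0.63045233 -0.19990505  0.20009848] [ 0.63944911 -0.19973267  0.20140054]
0.35 5 [0.65125463 0.07240667 0.39372406] [0.6521139  0.0761178  0.39955115]
0.39999999999999997 943 [ 0.62978866 -0.19999245  0.40069773] [0.79527717 0.19995066 0.44999367]
0.44999999999999996 3025 [ 0.60324806 -0.19987576  0.45001085] [0.64292535 0.19992111 0.49999417]
0.49999999999999994 4048 [ 0.60052592 -0.19998381  0.5000134 ] [0.63767733 0.1995737  0.54999828]
0.5499999999999999 5815 [ 0.60302409 -0.19980496  0.5500015 ] [0.64504268 0.19982765 0.59999858]
```

View pics/w1.png

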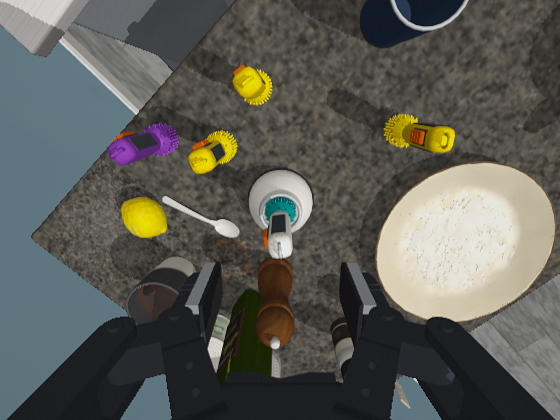

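The wrist view shows the brush at (280,235) in the dispenser with its button on the left at (266,236), so the jaws are nearly aligned. I'll refine the yaw and axis from this view's depth.

Run:
```python
from h import *
c=load('w1');W=cloud(c);hsv=cv2.cvtColor(c['p'],cv2.COLOR_RGB2HSV);p=c['p'].astype(int)
b=np.zeros((420,560),bool);b[195:262,258:300]=1
T=np.linalg.inv(c['view']);print('cam x axis az',np.degrees(np.arctan2(T[1,0],T[0,0])))
z=W[...,2];nx=abs(W[...,0]-.522)<.03
nav=b&(p.max(-1)<75)&(z>.1)&(z<.175)
org=b&(hsv[...,0]<16)&(hsv[...,1]>140)&(z>.11)&(z<.165)
for n,m in(('nav',nav),('org',org)):
    P=W[m];Q=P-P.mean(0);e=np.linalg.svd(Q)[2]
    v,u=np.nonzero(m);print(n,len(P),P.mean(0).round(4),'normal',e[2].round(2),np.degrees(np.arctan2(e[2][1],e[2][0])),u.min(),u.max(),v.min(),v.max())
    A=np.c_[Q[:,0],np.ones(len(Q))]
    e2=np.linalg.svd(Q[:,:2])[2];print('  hor dir',np.degrees(np.arctan2(e2[0][1],e2[0][0]))%180)
top=b&(z>.169)&(z<.178);P=W[top];print('top',len(P),P.mean(0),P.min(0),P.max(0))
r=b*0==0;d=np.hypot(W[...,0]-.525,W[...,1]+.057);r=(z>.061)&(z<.067)&(d<.034)&(d>.02)
A=W[r];q=np.c_[A[:,:2],np.ones(len(A))];f=np.linalg.lstsq(q,(A[:,:2]**2).sum(1),rcond=None)[0];print('rim',len(A),f[:2]/2,np.sqrt(f[2]+(f[:2]**2).sum()/4),A.min(0),A.max(0))
big=cv2.resize(c['p'][185:275,235:325],(540,540),interpolation=cv2.INTER_CUBIC);cv2.imwrite('pics/w1c.png',big[...,::-1])
```

```text
cam x axis az 46.5703677943005
nav 252 [ 0.5135 -0.0496  0.1387] normal [-0.9   0.44  0.01] 153.82207943605653 267 285 214 239
  hor dir 64.00328391487253
org 68 [ 0.5129 -0.0674  0.1497] normal [ 0.65  0.76 -0.01] 49.438530205598425 263 267 229 247
  hor dir 139.94355858177664
top 369 [ 0.52341295 -0.05521695  0.17219446] [ 0.51134005 -0.06969494  0.16903451] [ 0.53834059 -0.04334973  0.17792928]
rim 354 [ 0.52564343 -0.05671869] 0.026290163646582564 [ 0.49659518 -0.08539991  0.06102335] [ 0.55417903 -0.02840015  0.06698806]
```

View pics/w1c.png

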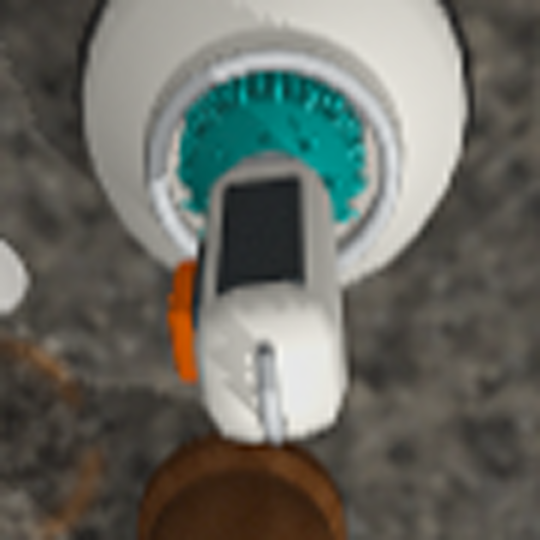

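Panel and button normals put the squeeze axis at about 60–62°. The brush axis is near (0.525, -0.0565), which fits the rim centre and the size. I'll align, then descend.

servo_tool([
  [[0.7, 0.5, -0.5, 0, 1], [0.7, 0.525, -0.54, 0, 0.95], [0.7, 0, 0, -0.6, 0], [0.7, 0, 0, -0.9, 0], [0.7, 0, 0, -0.9, 0], [0.7, 0, 0, 0, 0], [0.7, 0, 0, 0, 0]],
])

```text
t: 2.75
eef_pos: [0.5251, -0.0556, 0.2471]
tool_rot: [-0.001, 0.258, 0.966, -0.0]
contact_force: [1.7, -0.1, -0.3]
gripper_width: 0.702
grasp_force: 0.0
```

Run:
```python
from station import bot
from h import *
o=bot.get_obs();c=bot.get_calibration('wrist');p,d=bot.read_camera('wrist')
np.savez('pics/w2.npz',p=p,d=d,**{k:c[k] for k in('fovy','cx','cy','view')});cv2.imwrite('pics/w2.png',p[...,::-1])
print(o['eef_pos'],o['tool_rot'],o['contact_force'])
W=cloud(load('w2'));z=W[...,2];r=np.hypot(W[...,0]-.525,W[...,1]+.0565)
m=(z>.15)&(z<.185)&(r<.03);P=W[m];print(m.sum(),P.min(0),P.max(0))
nav=(p.max(-1)<75)&(z>.1)&(z<.17)&(r<.025);P=W[nav];e=np.linalg.svd(P-P.mean(0))[2];print('nav',len(P),P.mean(0),np.degrees(np.arctan2(e[2][1],e[2][0])))
```

```text
[ 0.52511237 -0.0555723   0.24709968] [-5.42193406e-04  2.57701876e-01  9.66224324e-01 -7.48802099e-05] [ 1.65594939 -0.07452811 -0.32885164]
1562 [ 0.50907599 -0.0740723   0.15002605] [ 0.53827106 -0.04203303  0.18441194]
nav 456 [ 0.51334509 -0.05024555  0.14084406] -22.712407790964555
```

View pics/w2.png

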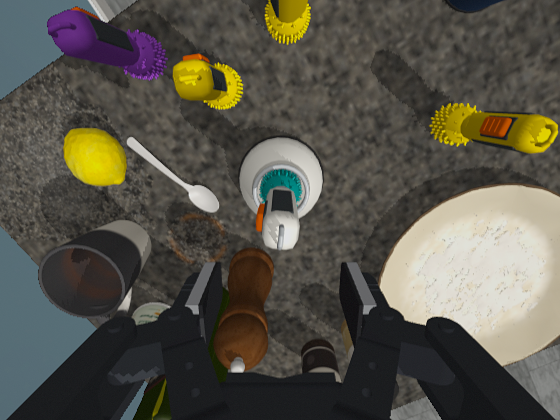

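servo_tool([
  [[0.7, 0, -0.02, -0.6, 0.7], [0.7, 0, 0, -0.7, 0], [0.7, 0, 0, -0.7, 0], [0.7, 0, 0, -0.5, 0], [0.7, 0, 0, -0.08, 0], [0.7, 0, 0, 0, 0], [0.7, 0, 0, 0, 0]],
])

```text
t: 3.5
eef_pos: [0.5267, -0.0573, 0.1454]
tool_rot: [0.002, 0.218, 0.976, 0.001]
contact_force: [-0.6, 0.3, 1.0]
gripper_width: 0.696
grasp_force: 0.0
```

servo_tool([
  [[0, 0, 0, 0, 0], [0, 0, 0, 0, 0], [0, 0, 0, 0, 0], [0, 0, 0, 0, 0], [0, 0, 0, 0, 0], [0, 0, 0, 0, 0], [0, 0, 0, 0, 0], [0, 0, 0, 0, 0]],
], newtons=25)

```text
t: 4.3
eef_pos: [0.5256, -0.0573, 0.1436]
tool_rot: [0.0, 0.218, 0.976, 0.0]
contact_force: [0.1, 1.5, 1.3]
gripper_width: 0.349
grasp_force: 23.4
```

servo_tool([
  [[0, 0, 0, 0, 0], [0, 0, 0, 0, 0], [0, 0, 0, 0, 0]],
])

```text
t: 4.6
eef_pos: [0.5254, -0.0573, 0.1435]
tool_rot: [0.0, 0.218, 0.976, 0.0]
contact_force: [1.8, 1.0, 1.5]
gripper_width: 0.343
grasp_force: 23.4
```

Run:
```python
from station import bot
from h import *
c=bot.get_calibration('wrist');p,d=bot.read_camera('wrist');o=bot.get_obs();print(o['gripper_width'],o['grasp_force'],o['contact_force'],o['torque'])
np.savez('pics/w3.npz',p=p,d=d,**{k:c[k] for k in('fovy','cx','cy','view')});cv2.imwrite('pics/w3.png',cv2.resize(p[150:420,140:420],None,fx=2,fy=2,interpolation=2)[...,::-1])
```

```text
0.34185166316024124 23.35951537359506 [1.10651433 1.54977718 1.0612301 ] [ 0.33167756 -0.50002481 -0.01500178]
```

View pics/w3.png

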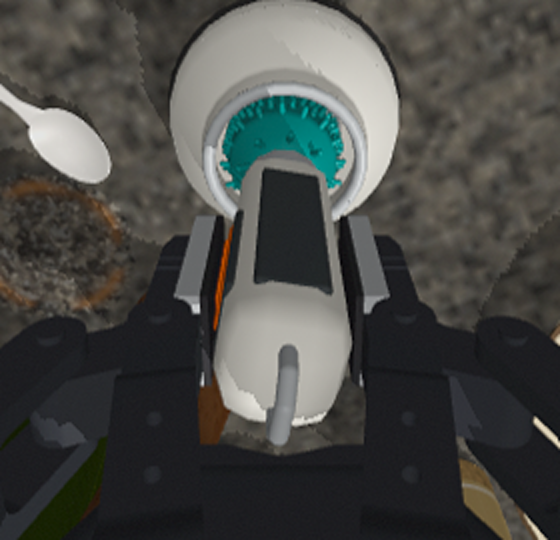

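The closed pads aren't square to the handle: the navy panel's edges tilt about 8–9° clockwise in the view (e.g. (255,280)–(330,293)). I'll open, turn −0.14 rad and regrip.

servo_tool([
  [[0.6, 0, 0, 0, 0], [0.6, 0, 0, 0, 0], [0.6, 0, 0, 0, 0], [0.6, 0, 0, 0, -0.6], [0.6, 0, 0, 0, -0.6], [0.6, 0, 0, 0, 0], [0.6, 0, 0, 0, 0], [0, 0, 0, 0, 0], [0, 0, 0, 0, 0], [0, 0, 0, 0, 0], [0, 0, 0, 0, 0], [0, 0, 0, 0, 0], [0, 0, 0, 0, 0], [0, 0, 0, 0, 0]],
])

```text
t: 6.05
eef_pos: [0.5253, -0.0574, 0.1435]
tool_rot: [-0.0, 0.287, 0.958, -0.0]
contact_force: [-0.4, -0.4, 0.7]
gripper_width: 0.313
grasp_force: 32.9
```

Run:
```python
from station import bot
from h import *
c=bot.get_calibration('wrist');p,d=bot.read_camera('wrist');o=bot.get_obs();print(o['gripper_width'],o['grasp_force'],o['contact_force'],o['torque'])
np.savez('pics/w4.npz',p=p,d=d,**{k:c[k] for k in('fovy','cx','cy','view')});cv2.imwrite('pics/w4.png',cv2.resize(p[150:420,140:420],None,fx=2,fy=2,interpolation=2)[...,::-1])
```

```text
0.3123529916905056 32.8923636674881 [-0.97819323  0.46961653  0.02470019] [0.03564695 0.05426443 0.03080685]
```

View pics/w4.png

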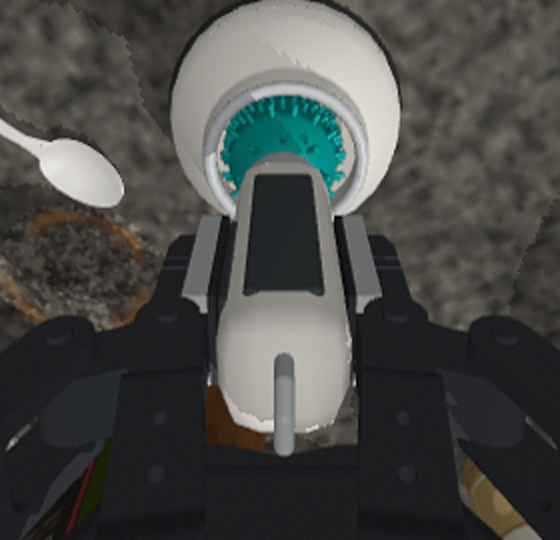

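Now it is square (panel edges horizontal, loop vertical) and the opening is 26.6 mm, so the button is in. Next, push down.

servo_tool([
  [[0, 0, 0, -0.1, 0], [0, 0, 0, -0.1, 0], [0, 0, 0, -0.05, 0], [0, 0, 0, 0, 0], [0, 0, 0, 0, 0]],
])

```text
t: 6.6
eef_pos: [0.5259, -0.0578, 0.1345]
tool_rot: [0.0, 0.288, 0.958, 0.0]
contact_force: [-4.1, 0.9, 15.2]
gripper_width: 0.31
grasp_force: 35.0
```

servo_tool([
  [[0, 0, 0, -0.03, 0], [0, 0, 0, 0, 0], [0, 0, 0, 0, 0], [0, 0, 0, 0, 0]],
])

```text
t: 7.0
eef_pos: [0.5263, -0.058, 0.1343]
tool_rot: [0.001, 0.288, 0.958, 0.001]
contact_force: [-5.6, -0.1, 24.8]
gripper_width: 0.311
grasp_force: 36.4
```

servo_tool([
  [[0, 0, 0, 0.1, 0], [0, 0, 0, 0.1, 0], [0, 0, 0, 0.1, 0], [0, 0, 0, 0, 0], [0, 0, 0, 0.2, 0], [0, 0, 0, 0.2, 0], [0, 0, 0, 0.2, 0], [0, 0, 0, 0.2, 0], [0, 0, 0, 0, 0], [0, 0, 0, 0, 0]],
])

```text
t: 8.0
eef_pos: [0.5257, -0.0573, 0.1767]
tool_rot: [0.001, 0.287, 0.958, 0.0]
contact_force: [0.5, 0.2, -0.7]
gripper_width: 0.31
grasp_force: 31.9
```

Run:
```python
from station import bot
from h import *
c=bot.get_calibration('wrist');p,d=bot.read_camera('wrist');o=bot.get_obs();print(o['eef_pos'],o['gripper_width'],o['grasp_force'],o['contact_force'])
np.savez('pics/w5.npz',p=p,d=d,**{k:c[k] for k in('fovy','cx','cy','view')});cv2.imwrite('pics/w5.png',cv2.resize(p[100:420,140:420],None,fx=1.8,fy=1.8,interpolation=2)[...,::-1])
W=cloud(load('w5'));hsv=cv2.cvtColor(p,cv2.COLOR_RGB2HSV)
for n in('w4','w5'):
    c=load(n);W=cloud(c);h=cv2.cvtColor(c['p'],cv2.COLOR_RGB2HSV)
    m=(abs(h[...,0].astype(int)-88)<10)&(h[...,1]>100)&(np.hypot(W[...,0]-.525,W[...,1]+.057)<.03);print(n,m.sum(),np.percentile(W[m][:,2],[10,50,75,90,97]).round(4))
```

```text
[ 0.52562757 -0.057278    0.17643703] 0.31131344944796524 31.82207465171814 [ 0.08580415  0.20230091 -0.54227915]
w4 1818 [0.0572 0.0704 0.0742 0.0769 0.0793]
w5 1689 [0.0582 0.0719 0.0764 0.0784 0.0795]
```

View pics/w5.png

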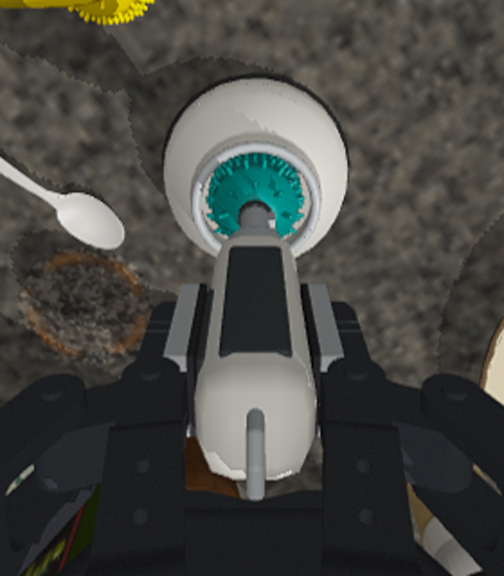

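The head stays in the cup (its top still at z≈0.079) while the rod shows, so the handle is sliding. I'll draw it on to the end of travel.

servo_tool([
  [[0, 0, 0, 0.2, 0], [0, 0, 0, 0.2, 0], [0, 0, 0, 0.2, 0], [0, 0, 0, 0.16, 0], [0, 0, 0, 0, 0], [0, 0, 0, 0, 0]],
])

```text
t: 8.65
eef_pos: [0.5253, -0.0574, 0.2068]
tool_rot: [0.0, 0.287, 0.958, 0.0]
contact_force: [-0.1, -0.2, -2.9]
gripper_width: 0.314
grasp_force: 31.6
```

servo_tool([
  [[0, 0, 0, 0, 0], [0, 0, 0, 0, 0], [0, 0, 0, 0, 0], [0, 0, 0, 0, 0]],
], newtons=20)

```text
t: 9.05
eef_pos: [0.5252, -0.0574, 0.2065]
tool_rot: [-0.0, 0.287, 0.958, -0.0]
contact_force: [-1.0, -0.3, -2.5]
gripper_width: 0.306
grasp_force: 31.6
```

Force −2.5 N equals the brush's weight, so it hangs at the end of travel. Now ease the grip.

servo_tool([
  [[0, 0, 0, 0, 0], [0, 0, 0, 0, 0], [0, 0, 0, 0, 0]],
], newtons=6)

```text
t: 9.35
eef_pos: [0.5253, -0.0574, 0.2067]
tool_rot: [-0.0, 0.287, 0.958, 0.0]
contact_force: [-0.0, 0.6, -1.9]
gripper_width: 0.318
grasp_force: 31.6
```

servo_tool([
  [[0.335, 0, 0, 0, 0], [0.335, 0, 0, 0, 0], [0.335, 0, 0, 0, 0]],
])

```text
t: 9.65
eef_pos: [0.5253, -0.0574, 0.2067]
tool_rot: [-0.0, 0.287, 0.958, 0.0]
contact_force: [-0.5, 1.3, -3.4]
gripper_width: 0.335
grasp_force: 12.2
```

servo_tool([
  [[0.35, 0, 0, 0, 0], [0.35, 0, 0, 0, 0], [0.35, 0, 0, 0, 0]],
])

```text
t: 9.95
eef_pos: [0.5253, -0.0574, 0.2067]
tool_rot: [-0.0, 0.287, 0.958, 0.0]
contact_force: [0.1, -0.0, -3.0]
gripper_width: 0.351
grasp_force: 10.9
```

Locked: the force follows the button's spring (10.9 N, so under 1 mm in). I'll lift clear and carry it to the tumbler.

servo_tool([
  [[0.355, 0, 0, 0.1, 0], [0.355, 0, 0, 0.2, 0], [0.355, 0, 0, 0.4, 0], [0.355, 0, 0, 0.5, 0], [0.355, 0, 0, 0.5, 0], [0.355, 0, 0, 0.5, 0], [0.355, 0, 0, 0.5, 0], [0.355, 0, 0, 0.4, 0], [0.355, 0, 0, 0.2, 0], [0.355, 0, 0, 0, 0], [0.355, 0, 0, 0, 0]],
])

```text
t: 11.05
eef_pos: [0.5249, -0.0573, 0.3382]
tool_rot: [-0.0, 0.287, 0.958, -0.0]
contact_force: [0.1, 0.9, -2.6]
gripper_width: 0.357
grasp_force: 10.5
```

servo_tool([
  [[0.355, -0.05, 0.17, 0, 0], [0.355, -0.11, 0.34, 0, 0], [0.355, -0.15, 0.5, 0, 0], [0.355, -0.2, 0.6, 0, 0], [0.355, -0.2, 0.65, 0, 0], [0.355, -0.2, 0.65, 0, 0], [0.355, -0.2, 0.65, 0, 0], [0.355, -0.2, 0.65, 0, 0], [0.355, -0.2, 0.65, 0, 0], [0.355, -0.2, 0.6, 0, 0], [0.355, -0.2, 0.5, 0, 0], [0.355, -0.2, 0.4, 0, 0], [0.355, -0.1, 0.2, 0, 0], [0.355, -0.1, 0.15, 0, 0], [0.355, 0, 0, 0, 0], [0.355, 0, 0, 0, 0], [0.355, 0, 0, 0, 0]],
])

```text
t: 12.75
eef_pos: [0.4333, 0.2101, 0.3387]
tool_rot: [0.0, 0.288, 0.958, -0.0]
contact_force: [-0.8, 0.4, -2.2]
gripper_width: 0.358
grasp_force: 10.5
```

Run:
```python
from station import bot
from h import *
o=bot.get_obs();print({k:np.round(o[k],4).tolist() for k in('t','eef_pos','gripper_width','grasp_force','contact_force')})
ims=[]
for n in('scene','top','wrist'):
    c=bot.get_calibration(n);p,d=bot.read_camera(n);np.savez(f'pics/{n}6.npz',p=p,d=d,**{k:c[k] for k in('fovy','cx','cy','view')})
    W=cloud(load(f'{n}6'));h=cv2.cvtColor(p,cv2.COLOR_RGB2HSV);r=np.hypot(W[...,0]-.441,W[...,1]-.211)
    m=(abs(h[...,0].astype(int)-88)<10)&(h[...,1]>100)&(r<.06)&(W[...,2]>.1)
    if m.sum()>5:print(n,'teal',m.sum(),W[m].min(0).round(4),W[m].max(0).round(4),W[m].mean(0).round(4))
    m=(abs(W[...,2]-.129)<.004)&(r<.05)&(r>.025)
    if m.sum()>20:
        A=W[m];q=np.c_[A[:,:2],np.ones(len(A))];f=np.linalg.lstsq(q,(A[:,:2]**2).sum(1),rcond=None)[0];print(n,'rim',len(A),f[:2]/2,np.sqrt(f[2]+(f[:2]**2).sum()/4),A.min(0),A.max(0))
    ims.append(p)
w=cv2.resize(ims[2],None,fx=.95,fy=.95);s=cv2.resize(ims[0][100:300,150:400],(250,399))
cv2.imwrite('pics/m6.png',np.hstack([w,cv2.resize(ims[0][80:300,110:330],(266,399))])[...,::-1][:, :800])
```

```text
{'t': 12.75, 'eef_pos': [0.4333, 0.2101, 0.3387], 'gripper_width': 0.358, 'grasp_force': 10.4964, 'contact_force': [-0.8381, 0.3988, -2.2403]}
scene teal 149 [0.4101 0.2019 0.1723] [0.4393 0.2328 0.2195] [0.4204 0.2153 0.1984]
scene rim 58 [0.44066926 0.21303721] 0.03597706107586104 [0.40233718 0.20715826 0.12519987] [0.47364278 0.24951303 0.13291958]
top teal 86 [0.4193 0.1668 0.1732] [0.4544 0.2123 0.4621] [0.4385 0.1939 0.2541]
top rim 61 [0.44075051 0.21135488] 0.036883312215939296 [0.41104886 0.17317365 0.12535664] [0.47829263 0.22601923 0.13297231]
wrist teal 1554 [0.4117 0.1767 0.1007] [0.4765 0.2336 0.2552] [0.4272 0.2158 0.2034]
wrist rim 612 [0.44077301 0.21178916] 0.036361914348670435 [0.40301385 0.173511   0.12517249] [0.47907327 0.24989856 0.13287721]
```

View pics/m6.png

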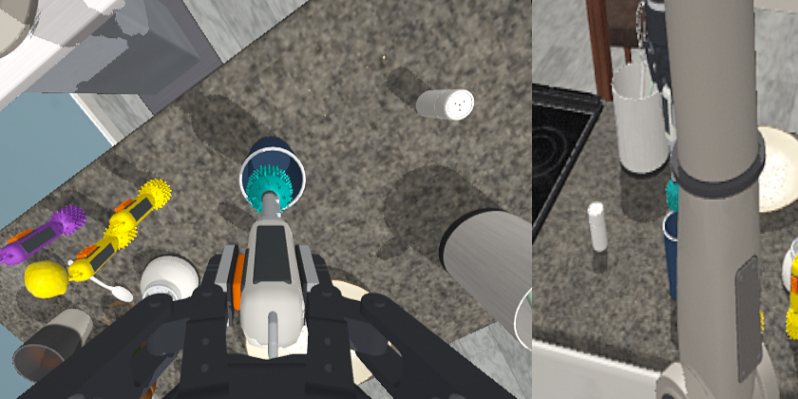

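The brush is held upright with its drawn-out rod visible. The head (about (0.432, 0.211), underside z≈0.172) is over the tumbler at wrist pixel (270,185), and the rim centre is (0.4408, 0.2117). I'll shift +7.5 mm in x and +1.6 mm in y, then lower.

servo_tool([
  [[0.355, 0.1, 0.04, 0, 0], [0.355, 0.1, 0, 0, 0], [0.355, 0, 0, 0, 0], [0.355, 0, 0, -0.2, 0], [0.355, 0, 0, -0.3, 0], [0.355, 0, 0, -0.4, 0], [0.355, 0, 0, -0.4, 0], [0.355, 0, 0, -0.4, 0], [0.355, 0, 0, -0.4, 0], [0.355, 0, 0, -0.3, 0], [0.355, 0, 0, -0.2, 0], [0.355, 0, 0, -0.15, 0], [0.355, 0, 0, 0, 0], [0.355, 0, 0, 0, 0], [0.355, 0, 0, 0, 0], [0.355, 0, 0, 0, 0], [0.355, 0, 0, 0, 0]],
])

```text
t: 14.6
eef_pos: [0.4411, 0.2127, 0.229]
tool_rot: [0.0, 0.287, 0.958, 0.0]
contact_force: [-0.6, -0.0, -1.3]
gripper_width: 0.355
grasp_force: 10.5
```

Run:
```python
from station import bot
from h import *
o=bot.get_obs();print({k:np.round(o[k],4).tolist() for k in('t','eef_pos','gripper_width','grasp_force','contact_force')})
n='wrist';c=bot.get_calibration(n);p,d=bot.read_camera(n);np.savez('pics/w7.npz',p=p,d=d,**{k:c[k] for k in('fovy','cx','cy','view')})
W=cloud(load('w7'));r=np.hypot(W[...,0]-.441,W[...,1]-.211)
m=(abs(W[...,2]-.129)<.004)&(r<.05)&(r>.025);A=W[m];q=np.c_[A[:,:2],np.ones(len(A))];f=np.linalg.lstsq(q,(A[:,:2]**2).sum(1),rcond=None)[0];print('rim',len(A),f[:2]/2,np.sqrt(f[2]+(f[:2]**2).sum()/4))
cv2.imwrite('pics/w7.png',cv2.resize(p[60:360,130:430],None,fx=2,fy=2,interpolation=2)[...,::-1])
```

```text
{'t': 14.6, 'eef_pos': [0.4411, 0.2127, 0.229], 'gripper_width': 0.3549, 'grasp_force': 10.4967, 'contact_force': [-0.5667, -0.0324, -1.2567]}
rim 1413 [0.4406135  0.21179061] 0.036240169648181775
```

View pics/w7.png

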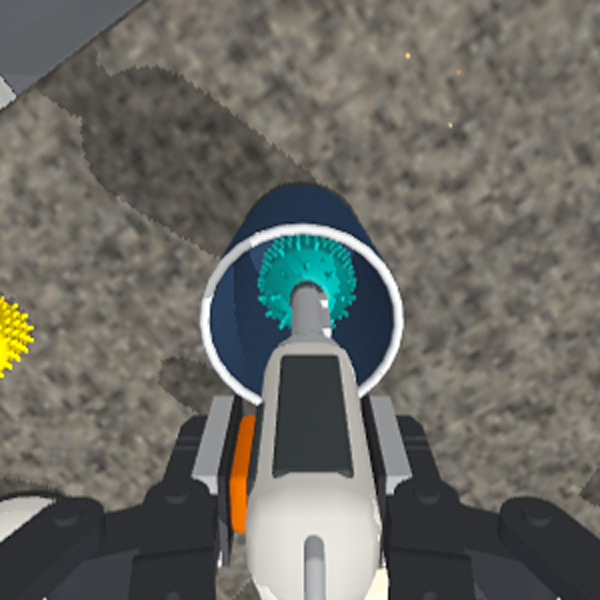

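The head (300,285) sits inside the tumbler's mouth with room on both sides, and the rim centre hasn't moved. I'll check the force once more, then hand in.

servo_tool([
  [[0.355, 0, 0, 0, 0], [0.355, 0, 0, 0, 0], [0.355, 0, 0, 0, 0]],
])

```text
t: 14.95
eef_pos: [0.4409, 0.2126, 0.2287]
tool_rot: [0.0, 0.287, 0.958, 0.0]
contact_force: [0.3, 0.4, -3.3]
gripper_width: 0.356
grasp_force: 10.5
```

```bash
python3 -c "
from station import bot
print(bot.hand_in())"
```

```text
the job is handed in; nothing more can be done
None
```

I handed the job in at about 15 s, with no verdict shown: the brush was soaped, drawn to its second stop with the button out, and held upright with its head inside the tumbler. The lock itself I inferred from the grip force and the handle's travel.

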